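Switch the balcony watering selector to the yellow line and open the supply

TASK

Put the balcony watering on to the yellow line: while the water supply is still shut, push the tab of the round selector valve with your fingertips until it clicks in pointing at the outlet with the yellow nut and cap, and only then push the supply lever on the inlet pipe all the way to its open stop, in line with the pipe. Push with a fingertip or the outside of the fingers from one side, never pinching the tab or the lever, and leave everything else on the bench where it is.

Things in the scene. Friction and masses are not known exactly. Their poses are not given: they have to be found in the camera images.
- hub (a point): On the vertical turning axis of the round grey selector valve (96 mm across, body 45 mm high, screwed to the bench), 60 mm above the bench. Its black rotor disc is 86 mm across, flat top 56 mm above the bench; the 28 mm boss in its middle rises to 61 mm. Valve, pipes and lever are one fixed unit, shifted and turned on the bench from start to start.
- tab (a point): Middle of the rotor's tab, 52 mm off the axis, 75 mm above the bench; x radially outward, y counter-clockwise. The tab is an upright lug, white, with ribbed sides, 26 mm long along the radius, 13 mm thick along the turning, top 89 mm above the bench. A fingertip beside it, its end 60 to 78 mm above the bench, clears the rotor and all the outlets.
- pointer (a point): Point straight out from the tab, 78 mm off the axis, 51 mm above the bench; it stands over an outlet's middle when the tab points at that outlet.
- selector (a joint): Rotor's turn, rad, counter-clockwise from above positive. Spring detent with four click stops 0.873 (50 degrees) apart: -0.873 outlet, 0 blank port (starts here), 0.873 outlet, 1.745 outlet; hard stops 0.03 outside the end ones. Past half-way the spring draws it on to the next stop. Up to about 6 N at the tab. The coloured nuts tell which outlet is which.
- nut_yellow: Yellow union nut (36 mm across, 17 mm high) with matching yellow cap (24 mm across, top 40 mm above the bench) on an outlet elbow, 78 mm off the selector's axis; origin at its centre on the bench. The three coloured nuts swap outlets between starts; the elbows are black, 17 mm thick.
- nut_blue: The same in blue on another outlet; origin at its centre on the bench.
- nut_red: The same in red on another outlet; origin at its centre on the bench.
- lever_pivot (a point): On the vertical turning axis of the brass quarter-turn supply valve in the grey inlet pipe, 64 mm above the bench, 150 mm from the selector's axis. The pipe, 22 mm thick, runs straight from the selector through this valve and goes down into the bench 85 mm beyond it; its top is 40 mm above the bench, the two saddles 42 mm, the brass ball 49 mm, the stem under the lever 60 mm.
- lever_grip (a point): Middle of the black grip on the supply lever, 71 mm from the pivot, 68 mm above the bench; x points back to the pivot. The grip is 58 mm long (42 to 100 mm from the pivot), 13 mm thick, from 56 to 80 mm above the bench. A fingertip beside it may reach down to 52 mm above the bench and clear the pipe.
- supply (a joint): Turn of the supply lever, rad: 0 shut (lever square across the pipe, towards the robot's side), 1.571 open (lever along the pipe, pointing away from the selector) at a hard stop. It opens clockwise seen from above and stays where it is left; about 0.12 N m (2 N at the grip).
- moss_dish: White ceramic dish of moss, 92 mm across, 32 mm high, loose; leave alone. Origin at its underside's centre.
- tamper: Grey-green silicone soil tamper standing on its 52 mm foot, 84 mm high, loose; leave alone. Origin at its underside's centre.
- root_hook: Stainless root hook lying flat, 205 mm long, 10 mm high, loose; leave alone. Origin on the bench where the handle meets the shaft; x along the tool to the hook, handle 110 mm back.
- clip_chopstick: Steel spring clip holding a 225 mm chopstick, lying on the bench, 18 mm high, loose; leave alone. Origin under the clip; the chopstick runs along x.
There are look-alikes about, which are no part of the job. Of the things like the nut_yellow, leave any that is pink; of the rest the larger one is meant.

How it is judged:
By the outcome, as a careful person would: the job done as asked, in the order asked, and still so for the second after the job is handed in, with the robot touching nothing.
It also fails if it takes over 64 s, if anything falls off the work surface, if the arm or the gripper's body presses on something with over 40 N, if the wrist force passes 120 N, or if a joint passes its speed limit or range.

ROBOT

A 6-joint arm with a two-finger parallel gripper is mounted at the origin on the work surface. World frame = base frame: x ahead of the robot, y to its left, z up, the work surface at z = 0. Lengths are in m, angles in rad, forces in N, time in s.
With the tool pointing down it reaches from about 0.3 to 0.775 m from the base axis. Payload 14.6 kg.
Tool frame: the origin (TCP) lies on the mounting face of the last link; the fingertips stand 199 mm ahead of it and the grasp point (between the pads) lies 180 mm ahead of it; z points along the fingers, y is the direction in which the jaws open and shut (so a half turn about z gives the same grasp; the last joint's range is limited). The gripper opens to 94 mm and grips with 3 to 60 N. Pads are 16 mm wide; open, the fingers measure 119 mm over their backs; the gripper's body (75 mm by 177 mm) begins 78 mm behind the grasp point.
Start: joints at [1.137, 0.3, 1.521, -0, 1.321, -0.067], TCP at [0.197, 0.513, 0.405] pointing down, gripper open.
Joint ranges: [-3.03, 3.03], [-0.79, 2.21], [0.23, 2.52], [-1.04, 4.18], [0, 3.07], [-2.55, 2.55]. Speed limits (rad/s): [2.22, 2.22, 2.57, 3.14, 3.14, 3.14].

INTERFACE

Orientations are given as [roll, pitch, yaw] about the fixed x, y, z axes, in that order (R = Rz(yaw) Ry(pitch) Rx(roll)).
In Python, from station import sensors, vision, job gives the robot as it stands. The module is installed in compiled form; this text tells all that it offers.
- The arm moves only by the tool arm_command, never from a script. Its argument "plan" is one flat list of numbers, 5 for each row, row after row: the closure, from -1 (fully open) to 1 (shut), so that 0 is half open, then the shift along the world's x, y, z scaled (see below), then the turn about the world's z scaled (see below). A call has 1 to 20 rows; each row is the pose to reach, as a shift and turn from the pose commanded when the call began; what a row does not reach only later rows make up. The controller multiplies each number of a shift by 400 mm and each number of a turn by 120 degrees. A row lasts 1/10 s, in which the tool goes at most 50 mm and 8.59 degrees, less where a joint would pass 70% of its speed; a pose out of reach is approached as far as the arm can. A call with a number of a shift or a turn outside -1 to 1 is refused whole. A call with a gripper value outside its range is refused whole. The fingers move at their own pace and stop on an object; "newtons" is the grip in N (left out, the last holds). Time passes only in rows, so rows that repeat a pose let the fingers close. It gives the time, the measured TCP pose, the force and the opening at its end, in the units of the state.
- sensors.get_obs(): the state, without advancing time (a new reading comes with each control period).
- vision.camera(name): name is "scene" or "top"; returns the picture (420x560x3 uint8, blue, green, red); there is no depth.
- vision.camera_params(name): a dict with "intrinsics" (3x3 intrinsics, pixels), "k1" (the pictures are not rectified: a ray, as slopes to the right and down, at radius r is drawn at 1 + k1 r^2 times it, then the intrinsics apply), "rvec" (rotation vector, rad) and "tvec" (3), from world to camera coordinates, as OpenCV has them. Camera axes: x right, y down, z forward; pixel columns grow to the right and rows downward; lengths in m; the calibration is good to about 2 mm. A picture is of the moment at which its call begins. camera_params takes no time and is no camera call.
- job.hand_in(): hands the job in, once; it reports no verdict.
Trained networks look in the newest picture that a camera, given by its name, has taken for a name from the list of things; names that differ only in an ending like _2 or _b are one class to them, and where a whole thing is asked for, a point or a joint stands for the part that bears it (a point fixed in the world has none). Each returns a list of dicts, best first, with "confidence" (0 to 1); they miss things now and then, are a little off and sometimes report something else, mostly with a low value. They report only what shows in the picture. A call takes as long as a camera call. They do not tell look-alikes from the thing itself.
- vision.search_frame(name, camera): "at" ([row, column] in pixels, amid what is visible of it).
- vision.silhouettes(name, camera): "mask" (420x560 bool, what is visible of it) and "at" ([row, column] in pixels, amid what is visible of it).
- vision.pinpoint(name, camera): "at" ([row, column] in pixels: a listed point, or the origin of a listed thing).
The state is a dict: "time_s": time; "qpos": joint angles; "joint_vel": joint speeds; "tau": joint torques, N m; "ee_pos": TCP position; "eef_rot": TCP orientation; "force": force on the tool from outside, world axes, zero at the start; "moment": the same for the moment, N m; "grip_width": finger opening in m.
Only numpy, scipy, OpenCV 4.12 (cv2) and the standard library are available. Lean on these libraries where they do the work, as an engineer would, in place of code of your own. Each camera call takes 0.05 s, during which the arm holds its last target.

## Working session

There is one attempt and no reset: what is moved stays moved. The work goes in short steps, Python scripts to look and compute and a tool call to move; the robot and the scene stay as the last step left them, time stands still between calls to the robot, and variables do not carry over. Pictures are saved under pics/ and viewed, and the job is handed in when it is done.

Besides the shell and the picture viewer there is one more tool, called by a JSON object that holds its "name" and its "arguments", one argument or row to a line. arm_command: Moves the arm, as the interface text tells. Its arguments: {"type":"object","properties":{"plan":{"type":"array"},"newtons":{"type":"number"}},"required":["plan"]}

```bash
mkdir -p pics; cat > h.py <<'E'
import numpy as np,cv2
from station import sensors,vision,job
def P(n):
    p=vision.camera_params(n);return np.array(p["intrinsics"],float),p["k1"],cv2.Rodrigues(np.array(p["rvec"],float))[0],np.array(p["tvec"],float).ravel()
def toz(n,at,z):
    K,k,R,t=P(n)
    s=cv2.undistortPoints(np.array([[[at[1],at[0]]]],float),K,np.array([k,0,0,0.]))[0,0]
    d=R.T@np.array([s[0],s[1],1]);c=-R.T@t
    return c+d*(z-c[2])/d[2]
def px(n,X):
    K,k,R,t=P(n);c=R@np.array(X,float)+t
    s=c[:2]/c[2];s=s*(1+k*(s@s));u=K[:2,:2]@s+K[:2,2];return u[::-1]
E
python3 - <<'E'
from h import *
for c in("scene","top"):
    cv2.imwrite(f"pics/{c}0.png",vision.camera(c))
    for n,z in [("hub",.06),("tab",.075),("pointer",.051),("lever_pivot",.064),("lever_grip",.068),("nut_yellow",0),("nut_blue",0),("nut_red",0)]:
        for r in vision.pinpoint(n,c)[:4]: print(c,n,round(r["confidence"],2),np.round(r["at"],1),np.round(toz(c,r["at"],z),4))
    print(vision.camera_params(c)["k1"],-P(c)[2].T@P(c)[3])
o=sensors.get_obs();print(o["time_s"],o["ee_pos"],o["eef_rot"],o["grip_width"])
E
```

```text
scene hub 0.85 [226.  211.4] [ 0.5599 -0.0659  0.06  ]
scene hub 0.28 [215.4 190.5] [ 0.5117 -0.0941  0.06  ]
scene tab 0.86 [216. 189.] [ 0.5259 -0.1006  0.075 ]
scene pointer 0.91 [221.5 179.6] [ 0.5096 -0.1188  0.051 ]
scene lever_pivot 0.84 [205.6 280.1] [0.5756 0.0873 0.064 ]
scene nut_yellow 0.7 [267.1 144.7] [ 0.5515 -0.216   0.    ]
scene nut_yellow 0.63 [256.7 186. ] [ 0.5646 -0.1311  0.    ]
scene nut_yellow 0.6 [243.3 139.1] [ 0.4836 -0.2083  0.    ]
scene nut_blue 0.41 [219.2 200.4] [ 0.4771 -0.0656  0.    ]
scene nut_red 0.56 [270.7 211.6] [ 0.6235 -0.0966  0.    ]
0.03325452657496003 [ 1.23793934 -0.25782146  0.83835709]
top hub 0.82 [230.7 357.3] [ 0.5527 -0.0611  0.06  ]
top tab 0.76 [244.  379.8] [ 0.5254 -0.1003  0.075 ]
top pointer 0.59 [253.  385.4] [ 0.5094 -0.1161  0.051 ]
top lever_pivot 0.81 [218.6 283.6] [0.5771 0.0822 0.064 ]
top lever_grip 0.57 [250.5 273.8] [0.5151 0.1016 0.068 ]
top nut_yellow 0.75 [266.  422.4] [ 0.4846 -0.2036  0.    ]
top nut_yellow 0.58 [222.4 385.3] [ 0.5756 -0.1313  0.    ]
top nut_yellow 0.52 [238.3 423.6] [ 0.5417 -0.2092  0.    ]
top nut_blue 0.49 [269.1 352.7] [ 0.4793 -0.0601  0.    ]
top nut_blue 0.35 [198.6 364. ] [ 0.6264 -0.0886  0.    ]
top nut_red 0.54 [199.6 368. ] [ 0.6242 -0.0969  0.    ]
top nut_red 0.53 [228.5 355.6] [ 0.5633 -0.0688  0.    ]
0.024020771878826293 [0.46914245 0.09480876 0.90242746]
0.9 [0.1972511  0.5133948  0.40465528] [3.14158123e+00 1.92162728e-05 2.77480775e+00] 0.09400700147757815
```

```bash
python3 - <<'E'
import cv2
a=cv2.imread("pics/top0.png");cv2.imwrite("pics/top0c.png",cv2.resize(a[160:320,230:460],None,fx=3.4,fy=3.4,interpolation=2))
a=cv2.imread("pics/scene0.png");cv2.imwrite("pics/scene0c.png",cv2.resize(a[150:310,100:330],None,fx=3.4,fy=3.4,interpolation=2))
E
```

```text
(no output)
```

View pics/top0.png

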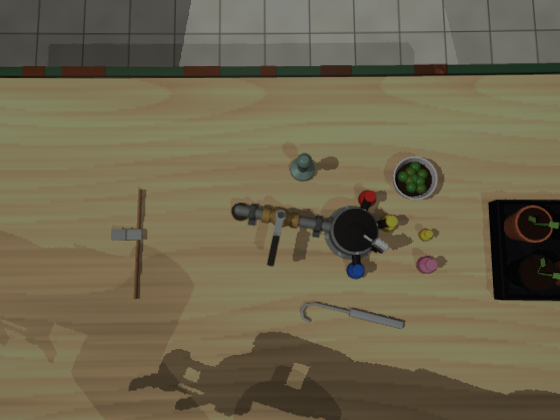

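View pics/scene0.png

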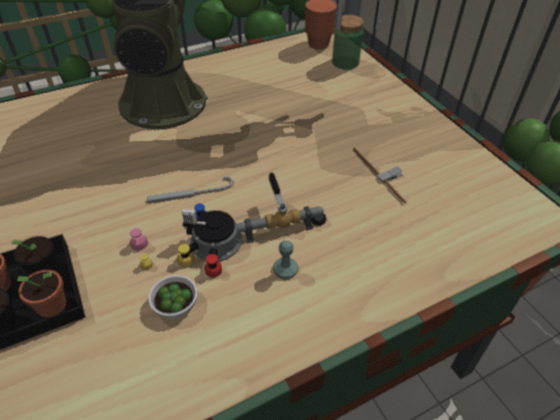

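```bash
ls pics
```

```text
scene0.png
scene0c.png
top0.png
top0c.png
```

View pics/top0c.png

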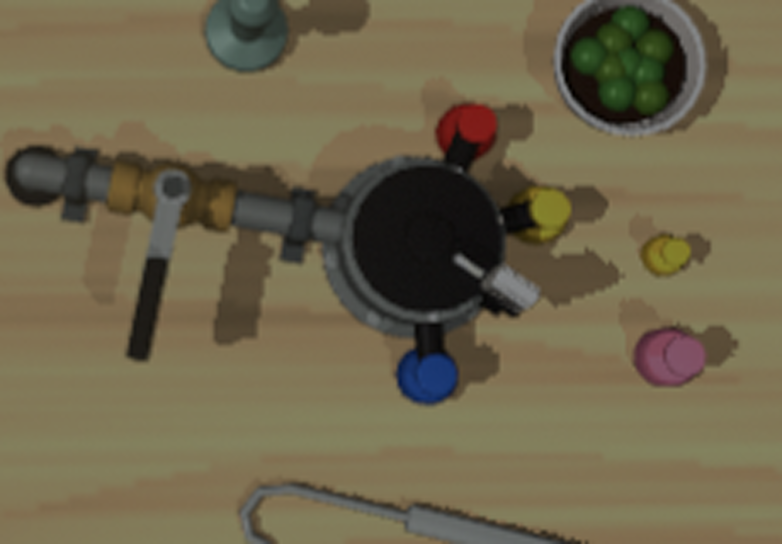

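View pics/scene0c.png

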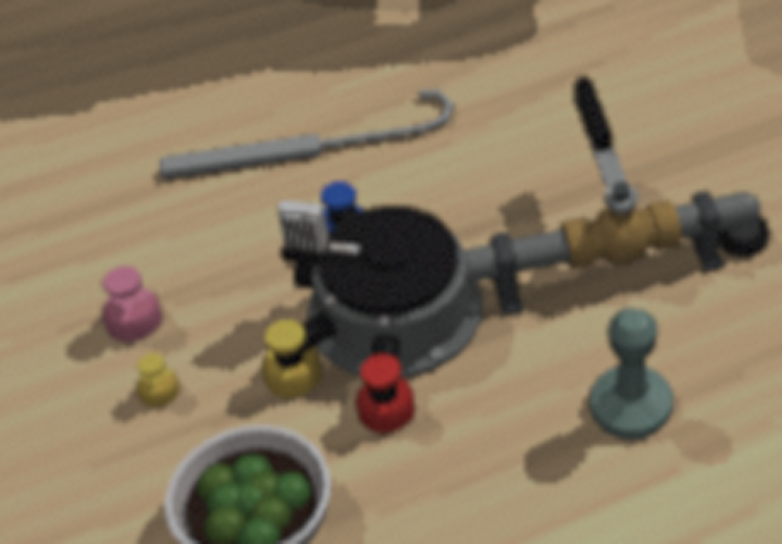

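The top picture shows the valve at about (231,357), with red at (198,368), yellow at (222,390) and blue at (270,356). The lever pivot is at (215,281) with its grip towards the robot. The small loose yellow at (234,426) and the pink at (264,428) are the look-alikes. Yellow is therefore the +0.873 stop. Next I'll fit the pose of the whole unit.

```bash
cat >> h.py <<'E'
def model(x,y,a,sel=0,sup=0):
    # a: direction hub->pivot
    h=np.array([x,y]);u=lambda t:np.array([np.cos(t),np.sin(t)])
    z=lambda p,zz:np.r_[p,zz]
    pv=h+.15*u(a)
    return pv
E
python3 - <<'E'
from h import *
from scipy.optimize import least_squares
u=lambda t:np.array([np.cos(t),np.sin(t)])
obs=[]
g={"hub":(.5555,-.0635,.06),"tab":(.525,-.1,.075),"pointer":(.509,-.117,.051),"lever_pivot":(.5765,.085,.064),"lever_grip":(.51,.1,.068),"nut_yellow":(.572,-.1313,0),"nut_blue":(.478,-.063,0),"nut_red":(.624,-.096,0)}
for k in range(2):
  for c in("scene","top"):
    vision.camera(c)
    for n,G in g.items():
        q=px(c,G);rs=[r for r in vision.pinpoint(n,c) if np.hypot(*(np.array(r["at"])-q))<9]
        if rs: obs.append((c,n,np.array(rs[0]["at"])))
def pts(p):
    x,y,a,b,l=p;h=np.array([x,y]);pv=h+.15*u(a)
    d={"hub":(h,.06),"tab":(h+.052*u(b),.075),"pointer":(h+.078*u(b),.051),"lever_pivot":(pv,.064),"lever_grip":(pv+.071*u(l),.068),"nut_yellow":(h+.078*u(b+.873),0),"nut_red":(h+.078*u(b+1.745),0),"nut_blue":(h+.078*u(b-.873),0)}
    return {k:np.r_[v[0],v[1]] for k,v in d.items()}
f=lambda p:np.concatenate([px(c,pts(p)[n])-a for c,n,a in obs])
s=least_squares(f,[.556,-.0635,1.43,-2.25,3.0],loss="soft_l1")
print(np.round(s.x,4),np.degrees(s.x[2:]))
for (c,n,a),r in zip(obs,f(s.x).reshape(-1,2)): print(c,n,a.round(),r.round(1))
for k,v in pts(s.x).items(): print(k,v.round(4))
E
```

```text
[ 0.5548 -0.0583  1.376  -2.2184  2.9366] [  78.83665189 -127.10589331  168.25341591]
scene hub [222. 216.] [ 0.6 -1.8]
scene tab [216. 184.] [-1.2  4.7]
scene pointer [220. 179.] [ 1.6 -0.6]
scene lever_pivot [209. 280.] [-0.9  2.7]
scene nut_yellow [257. 185.] [3.2 1. ]
scene nut_blue [216. 200.] [2.8 1.6]
scene nut_red [271. 212.] [-0.1  1.5]
top hub [230. 352.] [0.2 3.6]
top tab [247. 381.] [-1.9 -1.2]
top pointer [258. 389.] [-4.3 -1.1]
top lever_pivot [215. 283.] [ 0.4 -2.8]
top lever_grip [253. 272.] [-2.   0.5]
top nut_yellow [219. 385.] [5.4 2.1]
top nut_blue [270. 351.] [-0.   2.8]
top nut_red [200. 366.] [-0.7  0.4]
scene hub [224. 213.] [-0.8  0.9]
scene tab [215. 191.] [ 0.2 -2.2]
scene pointer [221. 180.] [ 0.3 -1.6]
scene lever_pivot [208. 282.] [0.3 1. ]
scene lever_grip [185. 274.] [-0.7 -0.4]
scene nut_blue [219. 199.] [-0.3  2.5]
scene nut_red [272. 214.] [-1.  -0.8]
top hub [227. 355.] [3.1 0.9]
top tab [243. 378.] [1.9 1.2]
top pointer [254. 388.] [ 0.2 -0.3]
top lever_pivot [219. 283.] [-3.4 -2.5]
top lever_grip [250. 274.] [ 1.4 -1. ]
top nut_yellow [221. 386.] [2.7 1. ]
top nut_blue [271. 353.] [-1.1  1. ]
top nut_red [198. 367.] [ 1.4 -0.1]
hub [ 0.5548 -0.0583  0.06  ]
tab [ 0.5234 -0.0998  0.075 ]
pointer [ 0.5077 -0.1205  0.051 ]
lever_pivot [0.5838 0.0888 0.064 ]
lever_grip [0.5143 0.1033 0.068 ]
nut_yellow [ 0.5722 -0.1344  0.    ]
nut_red [ 0.6242 -0.0939  0.    ]
nut_blue [ 0.4769 -0.0623  0.    ]
```

```bash
python3 - <<'E'
from h import *
u=lambda t:np.array([np.cos(t),np.sin(t)])
x,y,a,b,l=[ 0.5548,-0.0583,1.376,-2.2184,2.9366];h=np.array([x,y]);pv=h+.15*u(a)
for c,r0,c0 in(("top",160,230),("scene",150,100)):
    im=cv2.imread(f"pics/{c}0.png")[r0:r0+160,c0:c0+230];im=cv2.resize(im,None,fx=3.4,fy=3.4,interpolation=2)
    def dot(p,z,col):
        q=(px(c,np.r_[p,z])-[r0,c0]+.5)*3.4;cv2.circle(im,(int(q[1]),int(q[0])),2,col,-1)
    for t in np.linspace(0,2*np.pi,60): dot(h+.043*u(t),.056,(255,255,0))
    for bb in(b+.873,b+1.745,b-.873):
        for t in np.linspace(0,2*np.pi,16): dot(h+.078*u(bb)+.012*u(t),.04,(255,255,255))
    R=np.array([u(b),[-u(b)[1],u(b)[0]]]).T
    for i in(-13,13):
        for j in(-6.5,6.5): dot(h+R@[.052+i/1e3,j/1e3],.089,(0,0,255))
    Rl=np.array([u(l),[-u(l)[1],u(l)[0]]]).T
    for i in(.042,.1):
        for j in(-6.5,6.5): dot(pv+Rl@[i,j/1e3],.08,(0,255,0))
    dot(pv,.064,(255,0,255))
    cv2.imwrite(f"pics/{c}_ov.png",im)
E
```

```text
(no output)
```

View pics/top_ov.png

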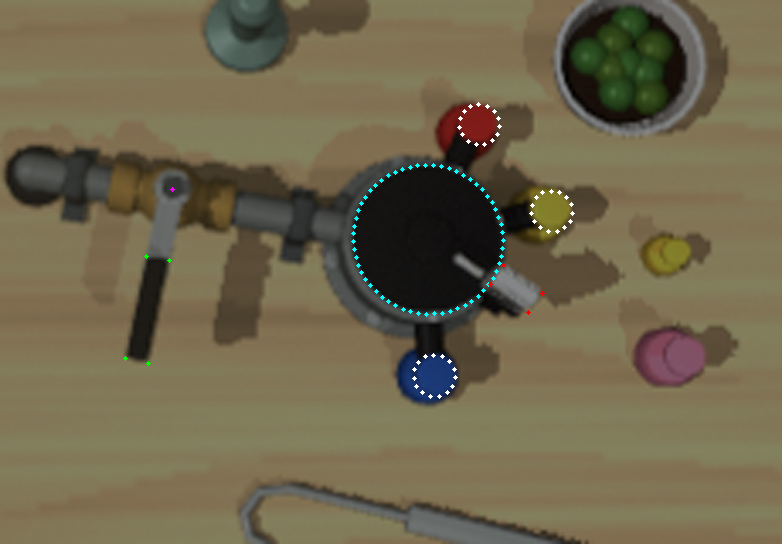

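View pics/scene_ov.png

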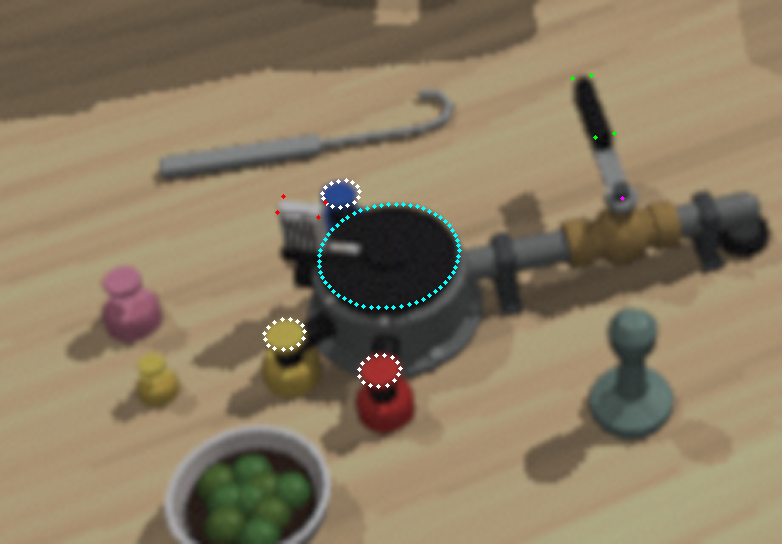

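```bash
python3 - <<'E'
from h import *
u=lambda t:np.array([np.cos(t),np.sin(t)])
h=np.array([.5548,-.0583]);b=-2.2184
def tp(th,r,t): a=b+np.radians(th);return h+r*u(a)+t*np.array([-np.sin(a),np.cos(a)])
e=np.array([.19725,.51339])
s=tp(0,.056,-.034);print("start",s,(s-e)/.4,"norm",np.hypot(*(s-e)))
for th in range(0,55,5):
    p=tp(th,.056,-.0145);print(th,p.round(4),((p-s)/.4).round(4),round(th/120,3))
pv=h+.15*u(1.376)
for d in range(-5,95,10):
    l=2.9366-np.radians(d);t=np.array([-np.sin(l),np.cos(l)])
    print(d,(pv+.08*u(l)+.0145*t).round(4))
E
```

```text
start [ 0.49390041 -0.08245036] [ 0.74162602 -1.4896009 ] norm 0.6656028841014898
0 [ 0.5095 -0.0942] [ 0.0389 -0.0294] 0.0
5 [ 0.5128 -0.098 ] [ 0.0471 -0.0389] 0.042
10 [ 0.5164 -0.1015] [ 0.0562 -0.0477] 0.083
15 [ 0.5203 -0.1047] [ 0.066  -0.0557] 0.125
20 [ 0.5245 -0.1076] [ 0.0764 -0.0628] 0.167
25 [ 0.5289 -0.11  ] [ 0.0874 -0.0689] 0.208
30 [ 0.5335 -0.1121] [ 0.099  -0.0741] 0.25
35 [ 0.5383 -0.1137] [ 0.1109 -0.0782] 0.292
40 [ 0.5431 -0.115 ] [ 0.1231 -0.0813] 0.333
45 [ 0.5481 -0.1158] [ 0.1356 -0.0833] 0.375
50 [ 0.5532 -0.1161] [ 0.1482 -0.0842] 0.417
-5 [0.5027 0.0839]
5 [0.503 0.098]
15 [0.5059 0.1119]
25 [0.5111 0.1251]
35 [0.5185 0.1372]
45 [0.5278 0.1478]
55 [0.5389 0.1566]
65 [0.5514 0.1634]
75 [0.5648 0.1679]
85 [0.5788 0.17  ]
```

{"name": "arm_command", "arguments": {
  "plan": [1, 0.37, -0.75, 0, -0.133, 1, 0.37, -0.75, 0, -0.133, 1, 0.37, -0.75, 0, -0.133, 1, 0.37, -0.75, 0, -0.133, 1, 0.37, -0.75, 0, -0.133, 1, 0.37, -0.75, 0, -0.133, 1, 0.37, -0.75, 0, -0.133, 1, 0.37, -0.75, 0, -0.133, 1, 0.37, -0.75, 0, -0.133],
  "newtons": 10
}}

```text
time_s: 3.6
ee_pos: [0.3454, 0.2132, 0.4048]
eef_rot: [3.141, -0.0, 2.494]
force: [-0.3, 0.3, -0.4]
grip_width: 0.0256
```

{"name": "arm_command", "arguments": {
  "plan": [1, 0.3716, -0.7396, 0, 0, 1, 0.3716, -0.7396, 0, 0, 1, 0.3716, -0.7396, 0, 0, 1, 0.3716, -0.7396, 0, 0, 1, 0.3716, -0.7396, 0, 0, 1, 0.3716, -0.7396, 0, 0, 1, 0.3716, -0.7396, 0, 0, 1, 0.3716, -0.7396, 0, 0, 1, 0.3716, -0.7396, 0, 0, 1, 0.3716, -0.7396, 0, 0]
}}

```text
time_s: 4.6
ee_pos: [0.4938, -0.0809, 0.4046]
eef_rot: [3.142, -0.0, 2.498]
force: [-0.5, 1.4, -0.6]
grip_width: 0.0004
```

{"name": "arm_command", "arguments": {
  "plan": [1, 0, 0, -0.1, 0, 1, 0, 0, -0.2, 0, 1, 0, 0, -0.28, 0, 1, 0, 0, -0.345, 0, 1, 0, 0, -0.345, 0, 1, 0, 0, -0.345, 0]
}}

```text
time_s: 5.2
ee_pos: [0.4941, -0.0816, 0.2676]
eef_rot: [3.141, 0.0, 2.498]
force: [0.6, -0.2, 0.3]
grip_width: 0.0006
```

```bash
python3 - <<'E'
from h import *
a=vision.camera("scene");b=vision.camera("top")
cv2.imwrite("pics/d1.png",np.hstack([cv2.resize(x,None,fx=2.4,fy=2.4,interpolation=2) for x in (a[140:300,110:270],b[160:320,260:420])]))
E
```

```text
(no output)
```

View pics/d1.png

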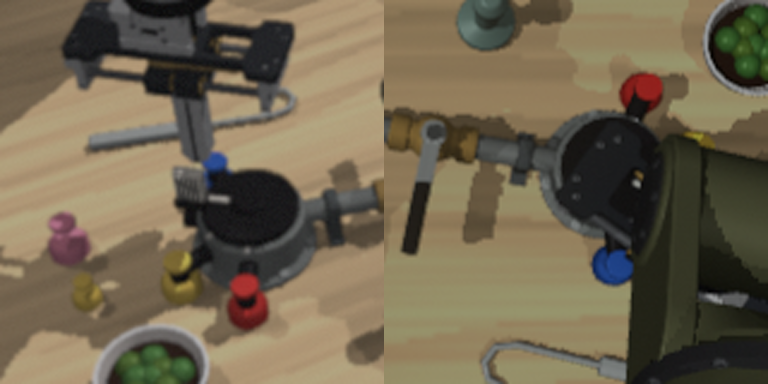

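The picture shows the closed fingertips at about (150,195), beside the tab at (185,190) on the blue side and clear of it. I can push now.

{"name": "arm_command", "arguments": {
  "plan": [1, 0.019, -0.015, 0, 0, 1, 0.039, -0.029, 0, 0, 1, 0.047, -0.039, 0, 0.042, 1, 0.056, -0.048, 0, 0.083, 1, 0.066, -0.056, 0, 0.125, 1, 0.076, -0.063, 0, 0.167, 1, 0.087, -0.069, 0, 0.208, 1, 0.099, -0.074, 0, 0.25, 1, 0.111, -0.078, 0, 0.292, 1, 0.123, -0.081, 0, 0.333, 1, 0.136, -0.083, 0, 0.375, 1, 0.148, -0.084, 0, 0.417, 1, 0.148, -0.084, 0, 0.417, 1, 0.148, -0.084, 0, 0.417]
}}

```text
time_s: 6.7
ee_pos: [0.5532, -0.1165, 0.2668]
eef_rot: [-3.141, 0.0, -2.917]
force: [-1.1, -2.1, 1.1]
grip_width: 0.0004
```

```bash
python3 - <<'E'
from h import *
a=vision.camera("scene")
cv2.imwrite("pics/d2.png",cv2.resize(a[140:300,110:270],None,fx=3,fy=3,interpolation=2))
E
```

```text
(no output)
```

View pics/d2.png

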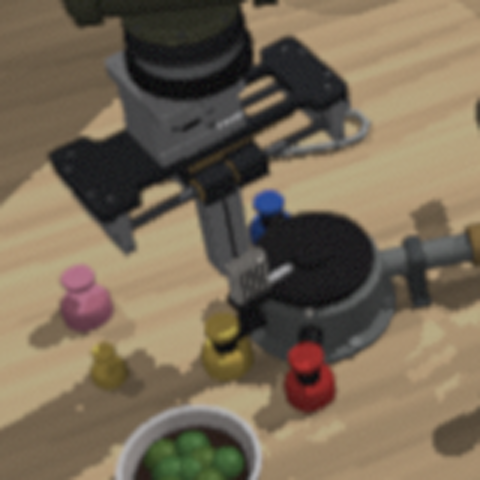

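{"name": "arm_command", "arguments": {
  "plan": [1, -0.05, -0.011, 0, 0, 1, -0.1, -0.022, 0, 0, 1, -0.12, 0, 0.1, -0.07, 1, -0.16, 0.1, 0.2, -0.14, 1, -0.18, 0.2, 0.2, -0.2, 1, -0.18, 0.3, 0.2, -0.25, 1, -0.18, 0.39, 0.2, -0.3, 1, -0.18, 0.39, 0.2, -0.3]
}}

```text
time_s: 7.55
ee_pos: [0.4808, 0.043, 0.3471]
eef_rot: [3.14, 0.001, 2.738]
force: [0.3, -0.7, -0.5]
grip_width: 0.0003
```

```bash
python3 - <<'E'
from h import *
u=lambda t:np.array([np.cos(t),np.sin(t)])
h=np.array([.5548,-.0583]);b=-2.2184+.873
a=vision.camera("scene")
im=cv2.resize(a[140:300,110:340],None,fx=3.4,fy=3.4,interpolation=2)
t=np.array([-u(b)[1],u(b)[0]])
for i in(.039,.065):
  for j in(-.0065,.0065):
    q=(px("scene",np.r_[h+i*u(b)+j*t,.089])-[140,110]+.5)*3.4;cv2.circle(im,(int(q[1]),int(q[0])),2,(0,0,255),-1)
cv2.imwrite("pics/d3.png",im)
for n,z in(("tab",.075),("pointer",.051)):
  for r in vision.pinpoint(n,"scene")[:2]:
    p=toz("scene",r["at"],z)[:2]-h;print(n,r["confidence"],np.hypot(*p),np.degrees(np.arctan2(p[1],p[0])+2.2184))
b=vision.camera("top");cv2.imwrite("pics/d3t.png",cv2.resize(b[160:320,230:460],None,fx=3.4,fy=3.4,interpolation=2))
E
```

```text
pointer 0.9 0.07170752551599346 52.966191719356026
pointer 0.61 0.1775834590924188 236.91505199638806
```

View pics/d3.png

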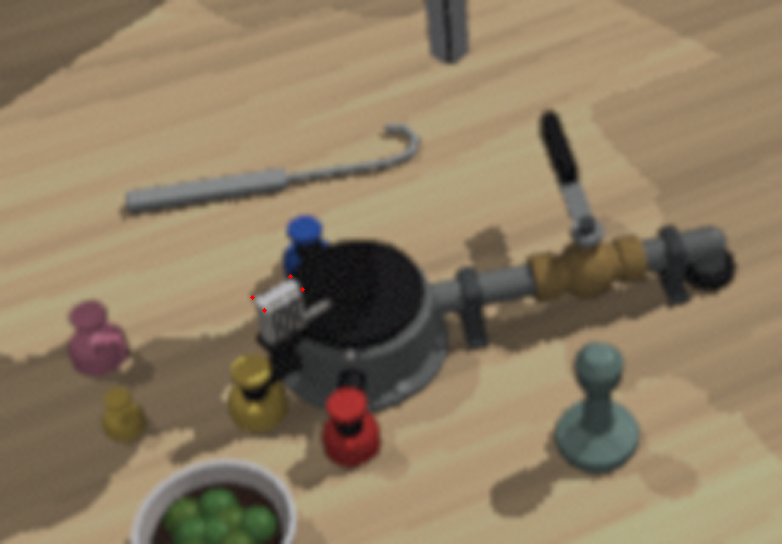

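View pics/d3t.png

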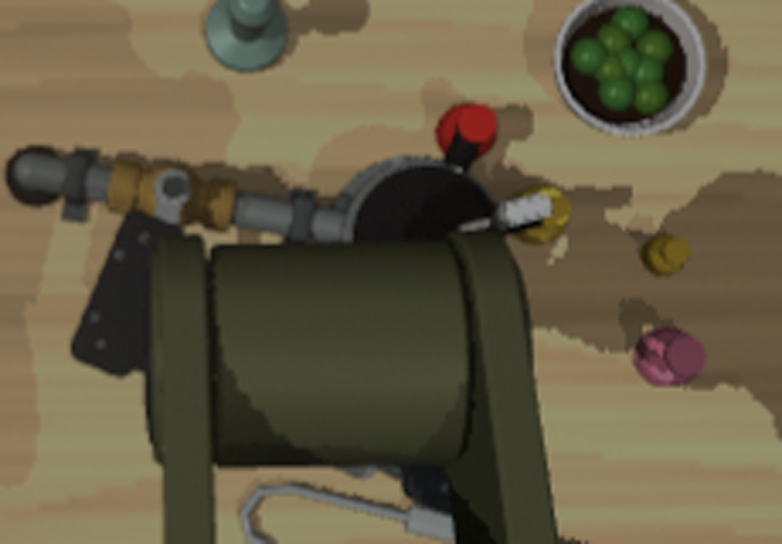

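The tab now sits at the yellow outlet. Its overlay matches at about (280,297) in the scene crop, and it lies over the yellow nut in the top view. The lever is still shut. Next is the lever.

```bash
python3 - <<'E'
from h import *
u=lambda t:np.array([np.cos(t),np.sin(t)])
h=np.array([.5548,-.0583]);pv=h+.15*u(1.376)
o=sensors.get_obs();print(o["ee_pos"],o["eef_rot"],o["qpos"])
def tp(d,off,r=.076):
    l=2.9435-np.radians(d);return pv+r*u(l)+off*np.array([-np.sin(l),np.cos(l)])
s=tp(0,.0345);print(s,(s-np.array(o["ee_pos"])[:2])/.4,(.261-o["ee_pos"][2])/.4,(np.radians(78.6)-o["eef_rot"][2])/np.radians(120))
for d in list(range(0,95,5)): p=tp(d,.0145);print(d,((p-s)/.4).round(3),round(-d/120,3))
E
```

```text
[0.48116513 0.03930331 0.34667522] [3.14148149e+00 2.21028641e-04 2.74116607e+00] [ 5.61480249e-03  2.09938426e-01  1.77616373e+00  1.61990314e-05
  1.15524354e+00 -1.16476149e+00]
[0.5025317  0.06999453] [0.05341641 0.07672805] -0.2141880565824561 -0.6538103906390356
0 [0.01  0.049] 0.0
5 [0.011 0.066] -0.042
10 [0.013 0.083] -0.083
15 [0.017 0.099] -0.125
20 [0.022 0.115] -0.167
25 [0.029 0.131] -0.208
30 [0.037 0.145] -0.25
35 [0.046 0.16 ] -0.292
40 [0.056 0.173] -0.333
45 [0.068 0.185] -0.375
50 [0.08  0.197] -0.417
55 [0.094 0.207] -0.458
60 [0.108 0.216] -0.5
65 [0.123 0.223] -0.542
70 [0.139 0.23 ] -0.583
75 [0.155 0.234] -0.625
80 [0.171 0.238] -0.667
85 [0.188 0.24 ] -0.708
90 [0.205 0.241] -0.75
```

{"name": "arm_command", "arguments": {
  "plan": [1, 0.053, 0.077, 0, -0.07, 1, 0.053, 0.077, 0, -0.14, 1, 0.053, 0.077, 0, -0.21, 1, 0.053, 0.077, 0, -0.28, 1, 0.053, 0.077, 0, -0.35, 1, 0.053, 0.077, 0, -0.42, 1, 0.053, 0.077, 0, -0.49, 1, 0.053, 0.077, 0, -0.56, 1, 0.053, 0.077, 0, -0.62, 1, 0.053, 0.077, -0.07, -0.654, 1, 0.053, 0.077, -0.14, -0.654, 1, 0.053, 0.077, -0.214, -0.654, 1, 0.053, 0.077, -0.214, -0.654, 1, 0.053, 0.077, -0.214, -0.654]
}}

```text
time_s: 9.15
ee_pos: [0.5026, 0.0701, 0.2616]
eef_rot: [-3.141, 0.0, 1.371]
force: [-0.2, -0.2, -0.1]
grip_width: 0.0004
```

```bash
python3 - <<'E'
from h import *
a=vision.camera("scene");
cv2.imwrite("pics/d4.png",cv2.resize(a[120:300,160:360],None,fx=3,fy=3,interpolation=2))
E
```

```text
(no output)
```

View pics/d4.png

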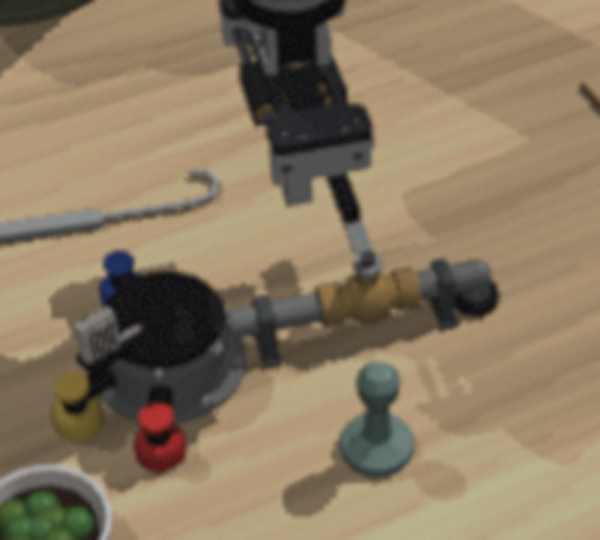

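The fingertip is at about (297,190), left of the grip at (345,200) and clear of it. I'll push the lever open along its arc.

{"name": "arm_command", "arguments": {
  "plan": [1, 0.005, 0.025, 0, 0, 1, 0.01, 0.049, 0, 0, 1, 0.011, 0.066, 0, -0.042, 1, 0.013, 0.083, 0, -0.083, 1, 0.017, 0.099, 0, -0.125, 1, 0.022, 0.115, 0, -0.167, 1, 0.029, 0.131, 0, -0.208, 1, 0.037, 0.145, 0, -0.25, 1, 0.046, 0.16, 0, -0.292, 1, 0.056, 0.173, 0, -0.333, 1, 0.068, 0.185, 0, -0.375, 1, 0.08, 0.197, 0, -0.417, 1, 0.094, 0.207, 0, -0.458, 1, 0.108, 0.216, 0, -0.5, 1, 0.123, 0.223, 0, -0.542, 1, 0.139, 0.23, 0, -0.583, 1, 0.155, 0.234, 0, -0.625, 1, 0.171, 0.238, 0, -0.667, 1, 0.182, 0.239, 0, -0.695, 1, 0.188, 0.24, 0, -0.708]
}}

```text
time_s: 11.2
ee_pos: [0.5776, 0.1678, 0.2616]
eef_rot: [-3.141, -0.0, -0.112]
force: [-1.9, 1.3, -0.2]
grip_width: 0.0005
```

{"name": "arm_command", "arguments": {
  "plan": [1, 0.006, 0, 0, -0.014, 1, 0.011, 0.001, 0, -0.028, 1, 0.017, 0.001, 0, -0.042, 1, 0.017, 0.001, 0, -0.042, 1, 0.017, 0.001, 0, -0.042]
}}

```text
time_s: 11.7
ee_pos: [0.5842, 0.1673, 0.2611]
eef_rot: [-3.141, 0.0, -0.2]
force: [-4.3, 3.0, 2.0]
grip_width: 0.0
```

```bash
python3 - <<'E'
from h import *
o=sensors.get_obs();print(o["force"],o["ee_pos"])
a=vision.camera("scene");
cv2.imwrite("pics/d5.png",cv2.resize(a[120:300,160:360],None,fx=3,fy=3,interpolation=2))
E
```

```text
[-4.30353781  3.04409878  1.97868483] [0.5842148  0.16734126 0.2611426 ]
```

View pics/d5.png

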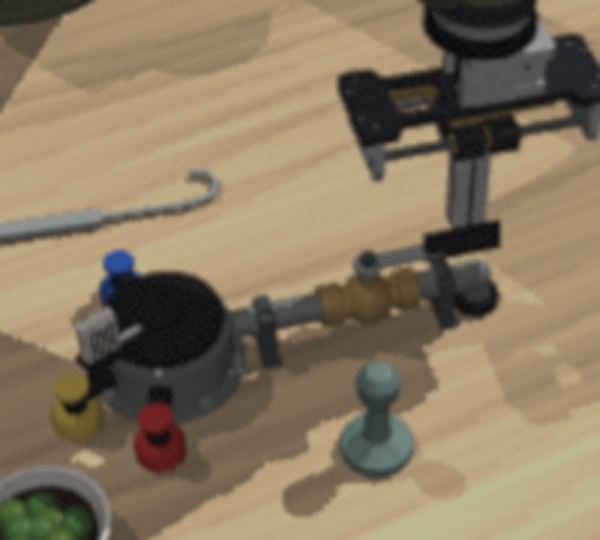

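The lever is close to in line with the pipe. I'll press gently a few mm further to feel for the stop.

{"name": "arm_command", "arguments": {
  "plan": [1, 0.004, 0, 0, 0, 1, 0.008, 0, 0, 0, 1, 0.008, 0, 0, 0]
}}

```text
time_s: 12.05
ee_pos: [0.5861, 0.1675, 0.261]
eef_rot: [3.14, 0.007, -0.199]
force: [-26.1, 1.9, 15.9]
grip_width: 0.0005
```

The force jumped to 26 N, so it's at the hard stop. Withdrawing.

{"name": "arm_command", "arguments": {
  "plan": [1, -0.04, 0, 0, 0, 1, -0.1, 0.01, 0, 0, 1, -0.12, 0.02, 0.1, 0, 1, -0.15, 0.1, 0.2, 0, 1, -0.18, 0.2, 0.25, 0, 1, -0.2, 0.32, 0.3, 0, 1, -0.2, 0.44, 0.3, 0, 1, -0.2, 0.55, 0.3, 0, 1, -0.2, 0.55, 0.3, 0, 1, -0.2, 0.55, 0.3, 0]
}}

```text
time_s: 13.05
ee_pos: [0.5074, 0.3876, 0.3805]
eef_rot: [3.141, -0.0, -0.198]
force: [0.4, -0.6, 1.0]
grip_width: 0.0007
```

```bash
python3 - <<'E'
from h import *
u=lambda t:np.array([np.cos(t),np.sin(t)])
h=np.array([.5548,-.0583]);pv=h+.15*u(1.376);b=-2.2184+.873;l=1.376
for c,r0,c0 in(("top",160,230),("scene",150,100)):
    full=vision.camera(c);cv2.imwrite(f"pics/{c}_fin.png",full)
    im=cv2.resize(full[r0:r0+160,c0:c0+230],None,fx=3.4,fy=3.4,interpolation=2)
    for o,w,rr,z in((h,b,(.039,.065),.089),(pv,l,(.042,.1),.08)):
        for i in rr:
            for j in(-.0065,.0065):
                q=(px(c,np.r_[o+i*u(w)+j*np.array([-u(w)[1],u(w)[0]]),z])-[r0,c0]+.5)*3.4;cv2.circle(im,(int(q[1]),int(q[0])),2,(0,0,255),-1)
    cv2.imwrite(f"pics/{c}_finc.png",im)
    d=cv2.absdiff(full,cv2.imread(f"pics/{c}0.png"))
    for n in("moss_dish","tamper","root_hook","clip_chopstick"):
        for r in vision.pinpoint(n,c)[:1]: print(c,n,toz(c,r["at"],0).round(3))
E
```

```text
top moss_dish [ 0.665 -0.188  0.   ]
top tamper [ 0.576 -0.138  0.   ]
top root_hook [ 0.395 -0.052  0.   ]
top clip_chopstick [0.554 0.4   0.   ]
scene moss_dish [ 0.663 -0.19   0.   ]
scene tamper [0.688 0.042 0.   ]
scene root_hook [ 0.396 -0.045 -0.   ]
scene clip_chopstick [0.547 0.404 0.   ]
```

View pics/top_finc.png

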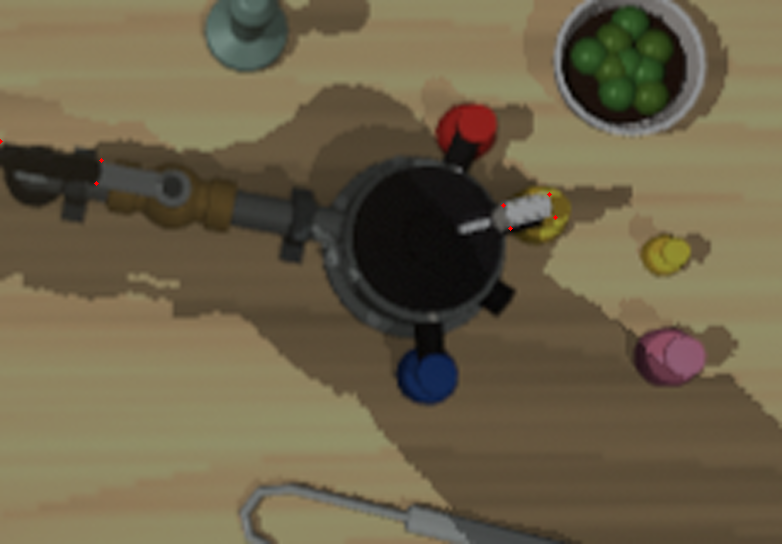

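View pics/scene_finc.png

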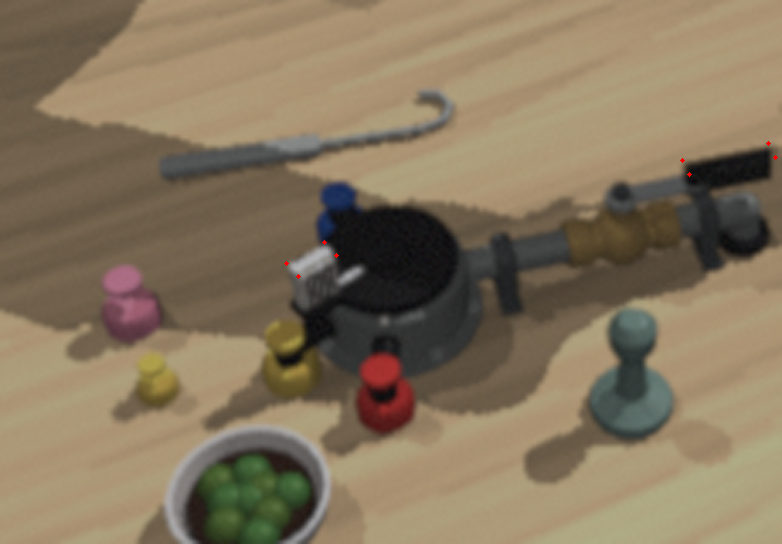

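View pics/top_fin.png

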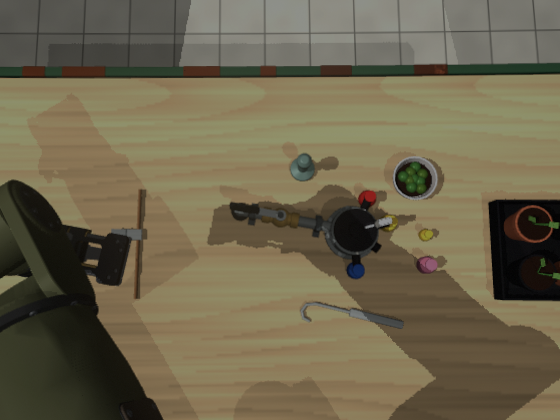

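The top view shows the tab over yellow at about (225,380) and the lever in line with the pipe at (210,255). Everything else is where it started, and the arm is clear.

```bash
python3 -c "
from station import job;print(job.hand_in())"
```

```text
the job is handed in; nothing more can be done
None
```

The balcony watering is set to the yellow line and the supply is open, done in that order. I handed the job in at about 13 s on the robot's clock; no verdict is reported.

- **Selector:** With the supply still shut, I pushed the tab one stop counter-clockwise with the closed fingertips, from the side facing the blue outlet. After I backed off, both pictures showed it within a couple of pixels of the yellow stop, and it was still there after the lever was moved.
- **Supply lever:** I pushed it from one side through its quarter turn. At the end the force jumped to about 26 N while the tool barely moved, which I took as the hard stop. Both pictures show it in line with the pipe.
- **Everything else:** The loose things and the look-alikes sit where they did in the first pictures, by eye. The arm is clear and touching nothing.
- **Checks that disagreed:**
  - In the last check, the network reported the tamper at the yellow nut's place in the top view. The scene view and the pictures show it unmoved.
  - The one usable angle reading of the rotor after the click was 53° instead of 50°, which is within that network's scatter.

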